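Centre the seal stamp on its plinth

TASK

The red-handled stamp stands off-centre on its round plinth, so its dust cover will not fit over it. With light taps or pushes of the fingertips against the stamp, shift it until it stands upright, centred inside the brass ring, without toppling it, squeezing it or lifting it. Leave the blue-handled stamp, which already stands right, and everything else on the desk alone.

Things in the scene. Friction and masses are not known exactly. Their poses are not given: they have to be found in the camera images.
- red_stamp: stamp 60 mm tall: rubber foot 24 mm wide, 5 mm high; grey metal disc 40 mm wide at 5 to 15 mm height; 12 mm neck; red ball handle 26 mm wide, top at 60 mm. Origin: centre of its underside, z up. About 0.12 kg, top-heavy: topples if pushed high, slides if pushed slowly low on the disc, stops where the push stops. Starts upright, 15 to 26 mm off its plinth's centre, any direction
- red_plinth_center (a point): centre of the top face of the red stamp's plinth: fixed, round, dark wood, 92 mm wide, 40 mm tall, on the desk. Flush brass ring around this point, 54 mm inner and 62 mm outer diameter. z up
- blue_stamp: stamp 60 mm tall: rubber foot 24 mm wide, 5 mm high; grey metal disc 40 mm wide at 5 to 15 mm height; 12 mm neck; blue ball handle 26 mm wide, top at 60 mm. Origin: centre of its underside, z up. Already centred on its own plinth; not to be touched
- blue_plinth_center (a point): centre of the top face of the blue stamp's plinth: fixed, round, dark wood, 92 mm wide, 40 mm tall, on the desk. Flush brass ring around this point, 54 mm inner and 62 mm outer diameter. z up. The plinths stand side by side, at least 160 mm apart, and may be swapped
- ink_pad: black ink pad with blue felt, 70 x 105 x 16 mm, lying on the desk; bystander. Origin at the centre of the underside
- tape_roll: amber tape roll lying flat, 64 mm across, 22 mm high; bystander. Origin at the centre of the underside
- dust_cover: clear round dust cover, 62 mm across outside, 56 mm inside, 75 mm tall plus a small brass ball on top (88 mm in all); stands mouth down on the desk; bystander. Origin at the centre of the underside
- stapler: red and black stapler, 140 x 36 x 50 mm; bystander. Origin at the centre of the underside, x along its length
- pen_cup: dark steel pen cup, 76 mm across, 95 mm tall, pens reach to about 155 mm; bystander. Origin at the centre of the underside
- ink_bottle: amber ink bottle with black cap, 44 mm across, 75 mm tall; bystander. Origin at the centre of the underside
Things that resemble listed ones, but are neither listed nor needed, are in the scene too. What is shaped like the part that bears blue_plinth_center but green is not meant.

How it is judged:
By the outcome, as a careful person would: the job done as asked, in the order asked, and still so for the second after the job is handed in, with the robot touching nothing.
It also fails if it takes over 38 s, if anything falls off the work surface, if the arm or the gripper's body presses on something with over 40 N, if the wrist force passes 120 N, or if a joint passes its speed limit or range.

ROBOT

A 7-joint arm with a two-finger parallel gripper is mounted at the origin on the work surface. World frame = base frame: x ahead of the robot, y to its left, z up, the work surface at z = 0. Lengths are in m, angles in rad, forces in N, time in s.
With the tool pointing down it reaches from about 0.35 to 0.9 m from the base axis. Payload 8.1 kg.
Tool frame: the origin (TCP) lies on the centre line of the jaws, within the pads' length; the fingertips stand 14 mm ahead of it and the grasp point (between the pads) lies 5 mm behind it; x points along the fingers, y is the direction in which the jaws open and shut, and the axes are right-handed (so a half turn about x gives the same grasp; the last joint's range is limited). The gripper opens to 85 mm and grips with 20 to 120 N. Pads are 22 mm wide; open, the fingers measure 114 mm over their backs; the gripper's body (76 mm by 85 mm) begins 54 mm behind the grasp point. The pads swing forward as they close: fully open they stand 13 mm farther back than shut.
Start: joints at [-1.307, 0.434, 0.025, 1.573, -0.012, 1.134, -0.075], TCP at [0.224, 0.583, 0.211] pointing down, gripper open.
Joint ranges: [-2.62, 2.62], [-0.44, 2.09], [-1.27, 1.32], [0.08, 2.57], [-1.32, 4.46], [0.12, 2], [-2.74, 2.74]. Speed limits (rad/s): [2.22, 2.22, 3.01, 3.01, 3.14, 3.14, 3.14].

INTERFACE

Orientations are given as a rotation vector (axis times angle).
In Python, from rig import readout, cams, workorder gives the robot as it stands.
- The arm moves only by the shell command python3 -m inch 'ROWS' [FORCE]. ROWS is JSON, a list of rows, each a list of 3 entries, a list of its own where there are three numbers: the shift along the tool's x, y, z in cm, then the turn, a rotation vector about the tool's x, y, z in rad, then the opening in per cent of the stroke, from 0 (shut) to 100 (fully open). A call has 1 to 10 rows; each row is the pose to reach, as a shift and turn from the pose commanded when the call began, along the tool's axes at that moment; what a row does not reach only later rows make up. A row lasts 1/8 s, in which the tool goes at most 62.5 mm and 10.7 degrees, less where a joint would pass 70% of its speed; a pose out of reach is approached as far as the arm can. A call with a gripper value outside its range is refused whole. The fingers move at their own pace and stop on an object; FORCE is the grip in N (left out, the last holds). Time passes only in rows, so rows that repeat a pose let the fingers close. It gives the time, the measured TCP pose, the force and the opening at its end, in the units of the state.
- readout.get_state(): the state, without advancing time (a new reading comes with each control period).
- cams.grab_frame(name): name is "scene" or "top"; returns the picture (480x640x3 uint8, red, green, blue); there is no depth.
- cams.camera_params(name): a dict with "fx", "fy", "cx", "cy" (pixels), "camera_from_world" (4x4, takes a point from world to camera coordinates). Camera axes: x right, y down, z forward; pixel columns grow to the right and rows downward; lengths in m; the calibration is good to about 2 mm. A picture is of the moment at which its call begins. camera_params takes no time and is no camera call.
- workorder.sign_off(): hands the job in, once; it reports no verdict.
The state is a dict: "time": time; "q": joint angles; "joint_vel": joint speeds; "joint_torque": joint torques, N m; "ee_pos": TCP position; "eef_rot": TCP orientation; "contact_force": force on the tool from outside, world axes, zero at the start; "wrist_torque": the same for the moment, N m; "finger_gap": opening from 0.0 (shut) to 1.0 (fully open).
Only numpy, scipy, OpenCV 4.12 (cv2) and the standard library are available. Lean on these libraries where they do the work, as an engineer would, in place of code of your own. Each camera call takes 0.05 s, during which the arm holds its last target.

## Working session

There is one attempt and no reset: what is moved stays moved. The work goes in short steps, Python scripts to look and compute and a shell command to move; the robot and the scene stay as the last step left them, time stands still between calls to the robot, and variables do not carry over. Pictures are saved under pics/ and viewed, and the job is handed in when it is done.

```bash
ls; mkdir -p pics; python3 - <<'E'
from rig import readout, cams
import cv2
s=readout.get_state(); print(s)
for n in("scene","top"):
    im=cams.grab_frame(n); cv2.imwrite(f"pics/{n}0.png",im[:,:,::-1]); p=cams.camera_params(n); print(n,p)
E
```

```text
pics
{'time': 0.0, 'q': array([-1.30660688,  0.43520413,  0.02499075,  1.57409259, -0.01161703,
        1.13398363, -0.07510424]), 'joint_vel': array([-1.58434806e-03,  3.19307345e-04,  3.06874348e-04, -2.11105171e-03,
        8.95599301e-04,  5.25143226e-05,  2.81595000e-03]), 'joint_torque': array([-4.79615010e-04, -6.70487738e+01,  1.02456942e+00, -3.16215670e+01,
        1.54408836e-02,  1.24584933e-02,  1.87922006e-05]), 'ee_pos': array([0.22400741, 0.58291078, 0.20983964]), 'eef_rot': array([ 0.28665446,  1.551711  , -0.28907687]), 'contact_force': array([ 0.53653894,  0.21365418, -0.44154783]), 'wrist_torque': array([ 0.0274093 ,  0.01541708, -0.02177245]), 'finger_gap': 1.0005696504660369}
scene {'fx': 499.49478758174155, 'fy': 499.49478758174155, 'cx': 317.0345325306342, 'cy': 245.2118828733207, 'camera_from_world': array([[ 0.44185169,  0.89708629, -0.00181024, -0.23766571],
       [ 0.6716132 , -0.3321334 , -0.66228628, -0.36963025],
       [-0.59472918,  0.29141653, -0.74924869,  1.35350969],
       [ 0.        ,  0.        ,  0.        ,  1.        ]])}
top {'fx': 595.1382645400671, 'fy': 595.1382645400671, 'cx': 321.5443868857626, 'cy': 240.2248398023025, 'camera_from_world': array([[-3.70218669e-03, -9.99810638e-01,  1.91045100e-02,
        -3.69649295e-02],
       [-9.87490099e-01,  6.43600992e-04, -1.57679709e-01,
         5.84648951e-01],
       [ 1.57637555e-01, -1.94492742e-02, -9.87305488e-01,
         1.08772385e+00],
       [ 0.00000000e+00,  0.00000000e+00,  0.00000000e+00,
         1.00000000e+00]])}
```

View pics/scene0.png

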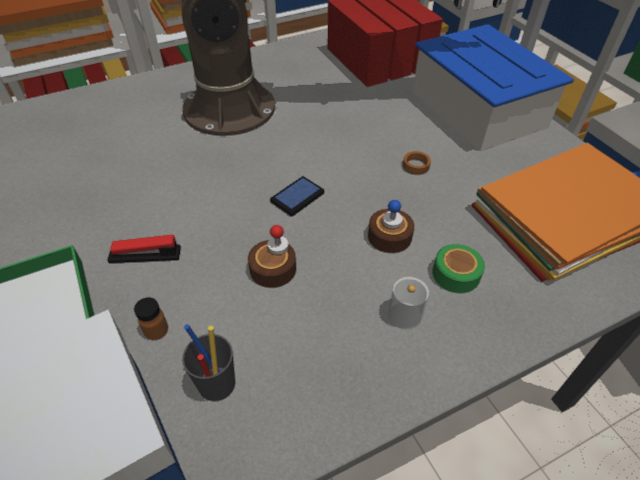

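View pics/top0.png

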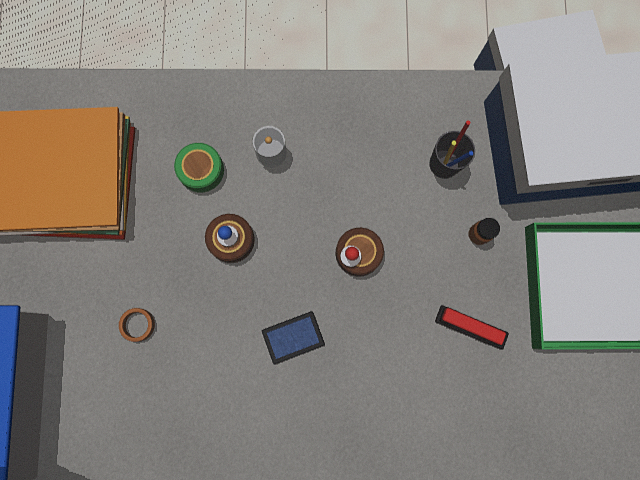

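The scene view shows the red stamp near (277,240) on its plinth at (272,262), and the blue stamp at (394,215). The top view shows the red ball at (352,254) on its plinth at (360,251), and the blue ball at (225,233). Next I'll measure them.

```bash
cat > h.py <<'E'
import numpy as np, cv2
from rig import cams
def ray(n,uv,z):
    p=cams.camera_params(n); T=np.array(p["camera_from_world"]); R=T[:3,:3]; c=-R.T@T[:3,3]
    d=R.T@np.array([(uv[0]-p["cx"])/p["fx"],(uv[1]-p["cy"])/p["fy"],1])
    return (c+d*(z-c[2])/d[2])[:2]
def proj(n,P):
    p=cams.camera_params(n); T=np.array(p["camera_from_world"]); q=T[:3,:3]@np.array(P)+T[:3,3]
    return np.array([p["fx"]*q[0]/q[2]+p["cx"],p["fy"]*q[1]/q[2]+p["cy"]])
def masks(im):
    h=cv2.cvtColor(im,cv2.COLOR_RGB2HSV); H,S,V=[h[...,i].astype(int) for i in range(3)]
    return dict(red=((H<6)|(H>174))&(S>180)&(V>90), blue=(H>105)&(H<125)&(S>150)&(V>90),
      white=(S<40)&(V>140), brass=(H>10)&(H<24)&(S>80)&(V>125))
def crop(im,c,r=40,k=7):
    u,v=map(int,c); return cv2.resize(im[v-r:v+r,u-r:u+r],None,fx=k,fy=k,interpolation=cv2.INTER_NEAREST)[:,:,::-1]
E
python3 - <<'E'
from h import *
a={}
for n in("top","scene"):
    im=cv2.imread(f"pics/{n}0.png")[:,:,::-1]
    cs={"top":[(360,251),(228,238)],"scene":[(274,255),(392,225)]}[n]
    cv2.imwrite(f"pics/c_{n}.png",np.hstack([crop(im,c,28 if n=="top" else 38,10 if n=="top" else 9) for c in cs]))
    h=cv2.cvtColor(im,cv2.COLOR_RGB2HSV)
    for c,col in zip(cs,("red","blue")):
        m=masks(im)
        for k in(col,"white","brass"):
            w=np.zeros(im.shape[:2],bool); w[c[1]-35:c[1]+35,c[0]-28:c[0]+28]=1
            ys,xs=np.nonzero(m[k]&w); print(n,col,k,len(xs),xs.mean().round(1) if len(xs) else 0,ys.mean().round(1) if len(xs) else 0)
            z={"white":.055,"brass":.04}.get(k,.087)
            if len(xs)>5:
                print("   centroid",ray(n,(xs.mean(),ys.mean()),z).round(4))
                P=np.array([ray(n,q,z) for q in zip(xs,ys)],np.float32)
                print("   minEnclosing",cv2.minEnclosingCircle(P*1000))
E
```

```text
top red red 74 351.3 252.2
   centroid [ 0.5559 -0.0919]
   minEnclosing ((554.5267333984375, -92.5666275024414), 11.654422760009766)
top red white 124 347.6 256.7
   centroid [ 0.5518 -0.0871]
   minEnclosing ((549.2598876953125, -110.50362396240234), 47.22018814086914)
top red brass 355 363.3 247.6
   centroid [ 0.5713 -0.1184]
   minEnclosing ((566.6619873046875, -111.66133117675781), 31.065792083740234)
top blue blue 122 224.1 231.9
   centroid [0.5938 0.1415]
   minEnclosing ((593.68359375, 141.31689453125), 11.451970100402832)
top blue white 109 226.5 237.1
   centroid [0.5893 0.1413]
   minEnclosing ((575.2431640625, 135.5235137939453), 52.3248405456543)
top blue brass 317 227.9 236.7
   centroid [0.5926 0.1408]
   minEnclosing ((593.4089965820312, 140.28868103027344), 31.302410125732422)
scene red red 108 276.4 231.1
   centroid [ 0.5516 -0.0912]
   minEnclosing ((551.4495849609375, -91.02792358398438), 13.884720802307129)
scene red white 143 280.3 244.6
   centroid [ 0.559  -0.0885]
   minEnclosing ((553.2068481445312, -91.20672607421875), 20.363012313842773)
scene red brass 377 269.6 258.6
   centroid [ 0.5701 -0.1165]
   minEnclosing ((564.3111572265625, -111.10585021972656), 31.46792984008789)
scene blue blue 100 394.4 205.1
   centroid [0.59   0.1435]
   minEnclosing ((589.8016357421875, 143.9728240966797), 14.748416900634766)
scene blue white 113 394.5 219.5
   centroid [0.5987 0.1428]
   minEnclosing ((591.9039306640625, 141.3254852294922), 19.76656723022461)
scene blue brass 214 392.0 226.1
   centroid [0.6006 0.1375]
   minEnclosing ((591.722900390625, 141.86099243164062), 31.698450088500977)
```

View pics/c_top.png

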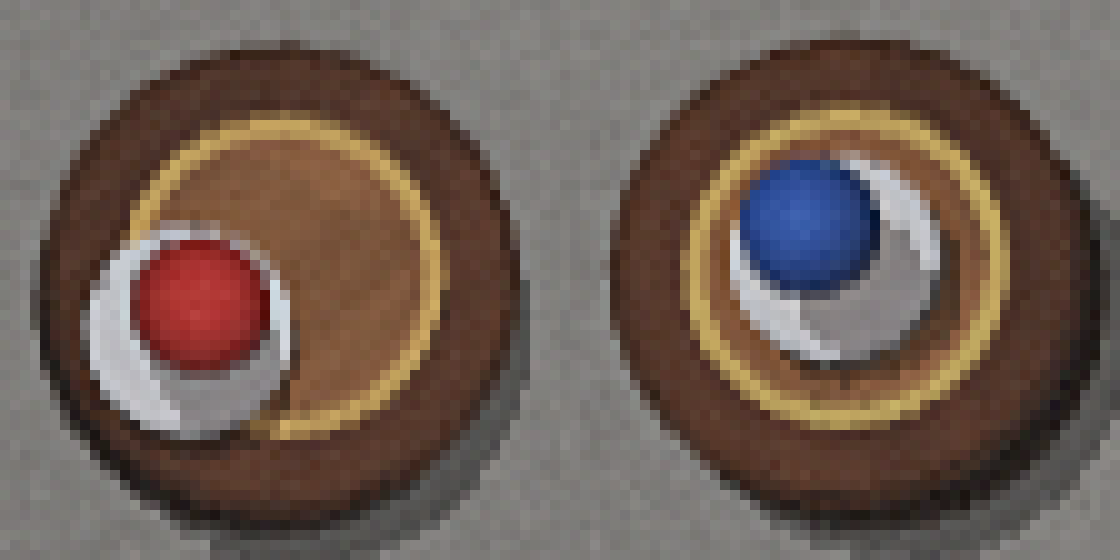

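View pics/c_scene.png

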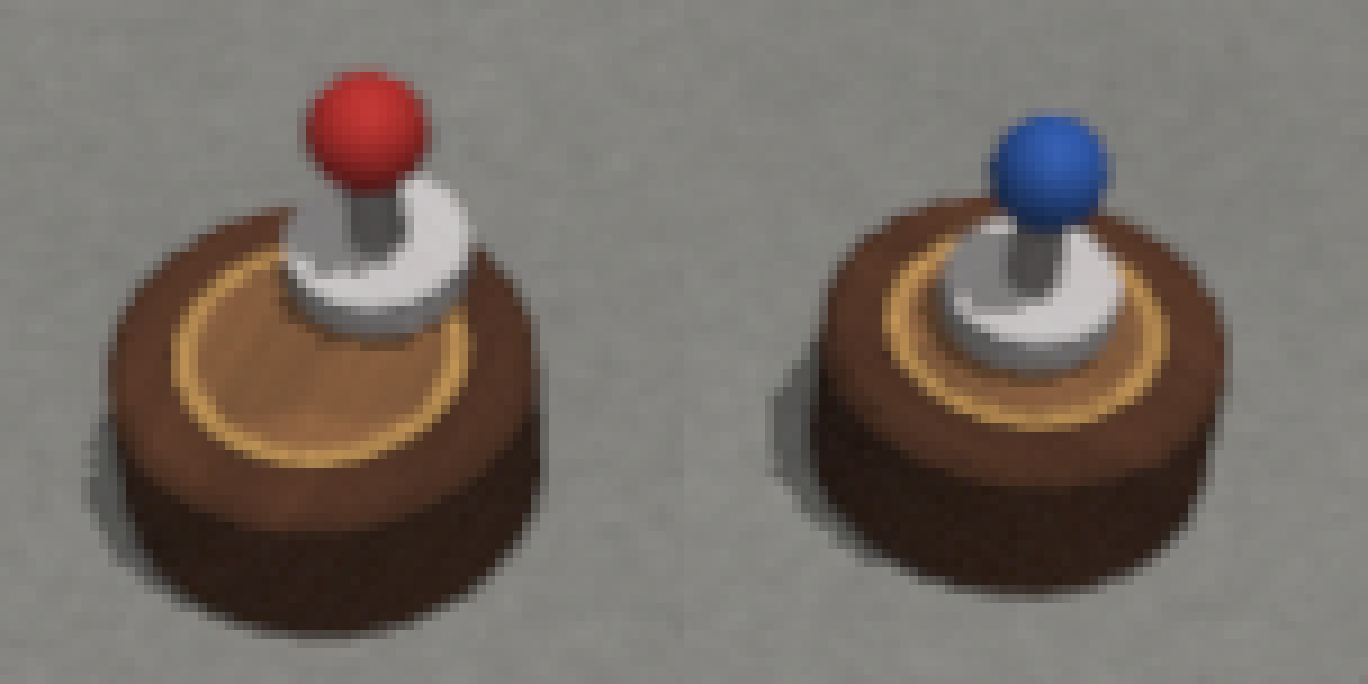

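```bash
python3 - <<'E'
from h import *
from rig import readout
from scipy.spatial.transform import Rotation as Ro
im=cv2.imread("pics/scene0.png")
cv2.imwrite("pics/z.png",cv2.resize(im[0:160,400:620],None,fx=3.5,fy=3.5))
s=readout.get_state(); R=Ro.from_rotvec(s["eef_rot"]).as_matrix(); print(R.round(3))
print(proj("scene",s["ee_pos"]),proj("scene",s["ee_pos"]+.1*R[:,1]))
for n,uv,z in [("top",(18,306),.1),("top",(62,465),0),("scene",(490,145),0),("scene",(412,95),0),("scene",(418,38),.1),("scene",(570,75),.1),("scene",(500,90),.1)]: print(n,uv,ray(n,uv,z).round(3))
E
```

```text
[[-0.     0.359  0.933]
 [-0.001  0.933 -0.359]
 [-1.    -0.001  0.   ]]
[472.57519527  21.65011475] [511.9783242   19.97774026]
top (18, 306) [0.459 0.5  ]
top (62, 465) [0.169 0.445]
scene (490, 145) [0.44  0.529]
scene (412, 95) [0.163 0.481]
scene (418, 38) [0.054 0.556]
scene (570, 75) [0.393 0.791]
scene (500, 90) [0.37  0.585]
```

View pics/z.png

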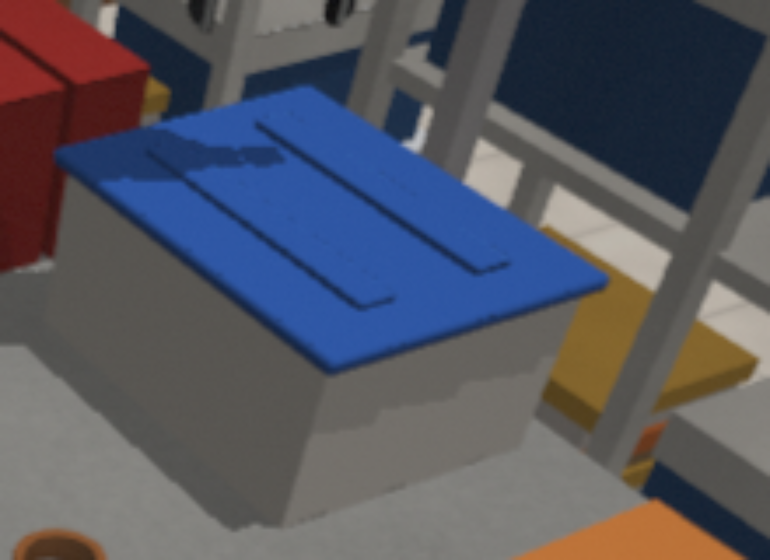

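```bash
python3 -m inch '[[[-2,0,0],[0,0,0],30],[[-4,0,0],[0,0,0],30],[[-4,0,0],[0,0,0],30],[[-4,0,0],[0,0,0],30]]'
python3 - <<'E'
from h import *
from rig import readout
s=readout.get_state(); print(s["time"],s["ee_pos"],s["finger_gap"],proj("scene",s["ee_pos"]))
for n in ("scene","top"):
  cv2.imwrite(f"pics/{n}1.png",cams.grab_frame(n)[:,:,::-1])
E
```

```text
time: 0.6
ee_pos: [0.224, 0.583, 0.2496]
eef_rot: [0.287, 1.552, -0.289]
contact_force: [0.7, -0.0, -0.5]
finger_gap: 0.305
0.6 [0.22401323 0.58295147 0.24960932] 0.3046361766677671 [476.38070486   5.20486548]
```

View pics/scene1.png

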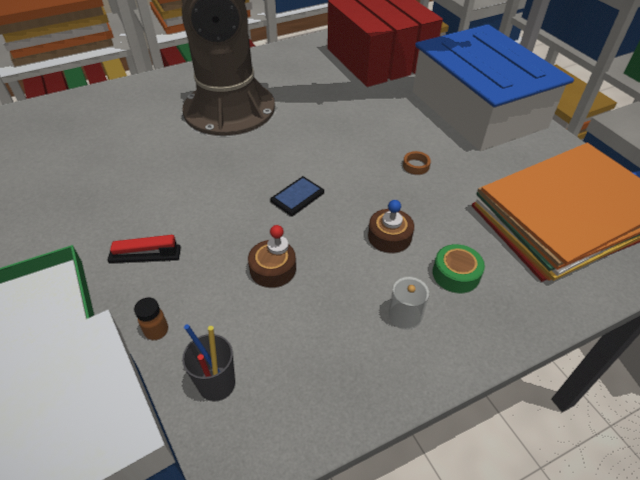

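```bash
python3 - <<'E'
from h import *
for n in("scene","top"):
    a=cv2.imread(f"pics/{n}0.png").astype(int);b=cv2.imread(f"pics/{n}1.png").astype(int)
    m=(abs(a-b).max(2)>25).astype(np.uint8); k,l,st,c=cv2.connectedComponentsWithStats(m)
    print(n,[list(s) for s in st[1:] if s[4]>8])
cv2.imwrite("pics/z1.png",cv2.resize(cv2.imread("pics/scene1.png")[0:110,400:620],None,fx=3.5,fy=3.5))
E
```

```text
scene [[np.int32(453), np.int32(0), np.int32(10), np.int32(8), np.int32(49)], [np.int32(492), np.int32(0), np.int32(10), np.int32(8), np.int32(59)], [np.int32(386), np.int32(30), np.int32(7), np.int32(2), np.int32(9)], [np.int32(470), np.int32(42), np.int32(12), np.int32(6), np.int32(54)], [np.int32(451), np.int32(45), np.int32(9), np.int32(5), np.int32(19)], [np.int32(268), np.int32(83), np.int32(5), np.int32(5), np.int32(19)], [np.int32(378), np.int32(99), np.int32(11), np.int32(1), np.int32(11)], [np.int32(323), np.int32(102), np.int32(5), np.int32(3), np.int32(11)]]
top [[np.int32(57), np.int32(465), np.int32(33), np.int32(15), np.int32(69)], [np.int32(0), np.int32(467), np.int32(6), np.int32(3), np.int32(13)]]
```

View pics/z1.png

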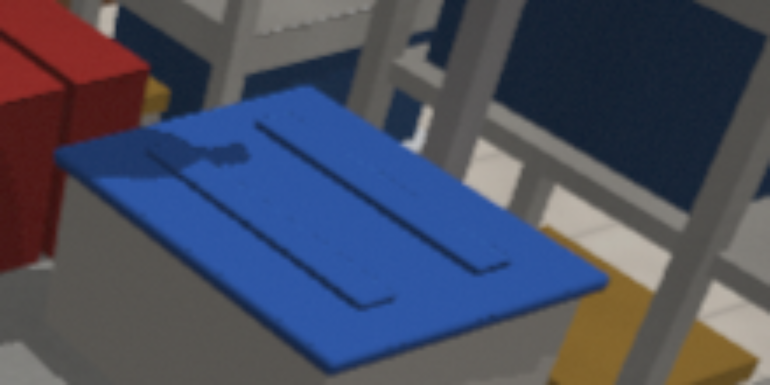

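The gripper only shows at the top edge, with its fingers at (458,4) and (497,4). I'll bring it over toward the red plinth at a safe height and check the fingertip position there.

```bash
python3 -m inch '[[[-4,-4,4.1],[0.07,0,0],30],[[-4,-8.2,8.4],[0.14,0,0],30],[[-4,-12.4,12.7],[0.22,0,0],30],[[-4,-16.6,17],[0.3,0,0],30],[[-4,-20.8,21.3],[0.38,0,0],30],[[-4,-25,25.6],[0.46,0,0],30],[[-4,-29.2,29.9],[0.54,0,0],30],[[-4,-33.4,34.2],[0.6,0,0],30],[[-4,-37.6,38.5],[0.66,0,0],30],[[-4,-41.5,42.5],[0.663,0,0],30]]'
python3 -m inch '[[[0,0,0],[0,0,0],30],[[0,0,0],[0,0,0],30]]'
python3 - <<'E'
from h import *
from rig import readout
s=readout.get_state(); print(s["time"],s["ee_pos"],s["eef_rot"],s["finger_gap"],proj("scene",s["ee_pos"]),proj("top",s["ee_pos"]))
for n in ("scene","top"):
  cv2.imwrite(f"pics/{n}2.png",cams.grab_frame(n)[:,:,::-1])
E
```

```text
time: 1.95
ee_pos: [0.4722, 0.0415, 0.2903]
eef_rot: [0.803, 1.418, -0.803]
contact_force: [1.3, 0.9, 0.4]
finger_gap: 0.301
time: 2.2
ee_pos: [0.4716, 0.0439, 0.2901]
eef_rot: [0.802, 1.419, -0.803]
contact_force: [0.1, 0.7, -0.1]
finger_gap: 0.301
2.2 [0.47159019 0.04386778 0.29005213] [ 0.80215843  1.41861556 -0.80304286] 0.30141543169321505 [322.51850499  95.92684166] [269.14295818 290.0562915 ]
```

View pics/scene2.png

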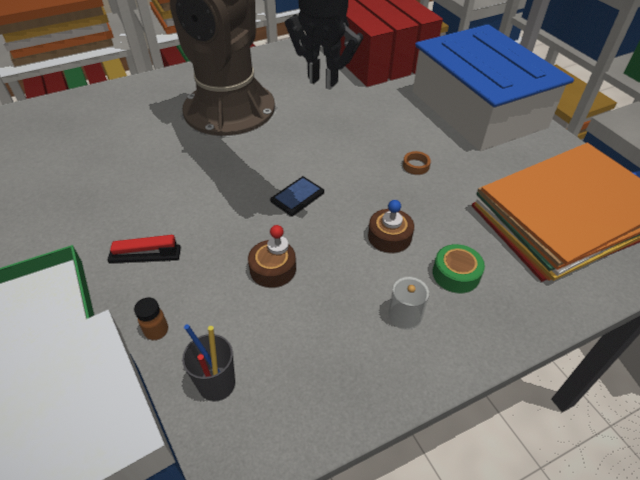

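View pics/top2.png

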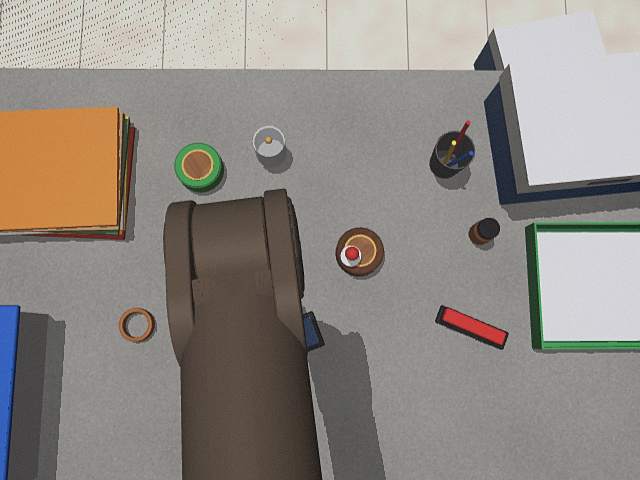

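```bash
python3 - <<'E'
from h import *
im=cv2.imread("pics/scene2.png"); c=im[0:120,270:390].copy()
c=cv2.resize(c,None,fx=5,fy=5,interpolation=cv2.INTER_CUBIC); c=cv2.convertScaleAbs(c,alpha=1.8,beta=20); cv2.circle(c,(int(52.5*5),int(95.9*5)),4,(0,255,0),-1); cv2.imwrite("pics/z2.png",c)
E
```

```text
(no output)
```

View pics/z2.png

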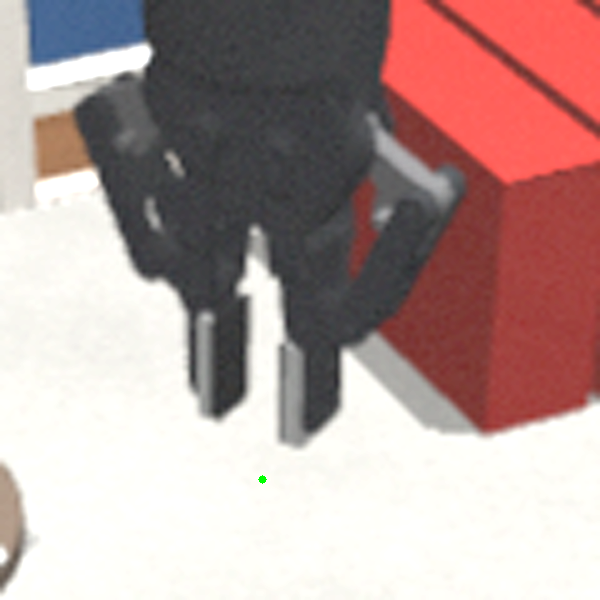

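The gripper in the scene view has its tips at (321,86). The reported TCP projects to (322,96), so the tips sit about 10 px higher than expected. I'll lower well clear of everything and resolve this offset using the tips and their shadow before going near the stamp.

```bash
python3 -m inch '[[[4,0,2],[0,0,0],30],[[9,0,4],[0,0,0],30],[[14,0,6],[0,0,0],30],[[19,0,6.3],[0,0,0],30],[[19,0,6.3],[0,0,0],30],[[19,0,6.3],[0,0,0],30]]'
python3 - <<'E'
from h import *
from rig import readout
s=readout.get_state(); p=proj("scene",s["ee_pos"]);print(s["time"],s["ee_pos"],s["eef_rot"],p)
im=cams.grab_frame("scene")[:,:,::-1]; cv2.imwrite("pics/scene3.png",im)
c=im[90:290,200:400].copy()
c=cv2.resize(c,None,fx=4,fy=4,interpolation=cv2.INTER_CUBIC)[:600]; c=cv2.convertScaleAbs(c,alpha=1.5,beta=20)
cv2.circle(c,tuple(((p-[200,90])*4).astype(int)),4,(0,255,0),-1); cv2.imwrite("pics/z3.png",c)
E
```

```text
time: 3.05
ee_pos: [0.5052, -0.0095, 0.102]
eef_rot: [0.802, 1.417, -0.8]
contact_force: [0.2, 0.3, 0.6]
finger_gap: 0.298
3.05 [ 0.50519835 -0.00950165  0.10203306] [ 0.80184719  1.41734382 -0.80028422] [305.15981073 196.61239088]
```

View pics/z3.png

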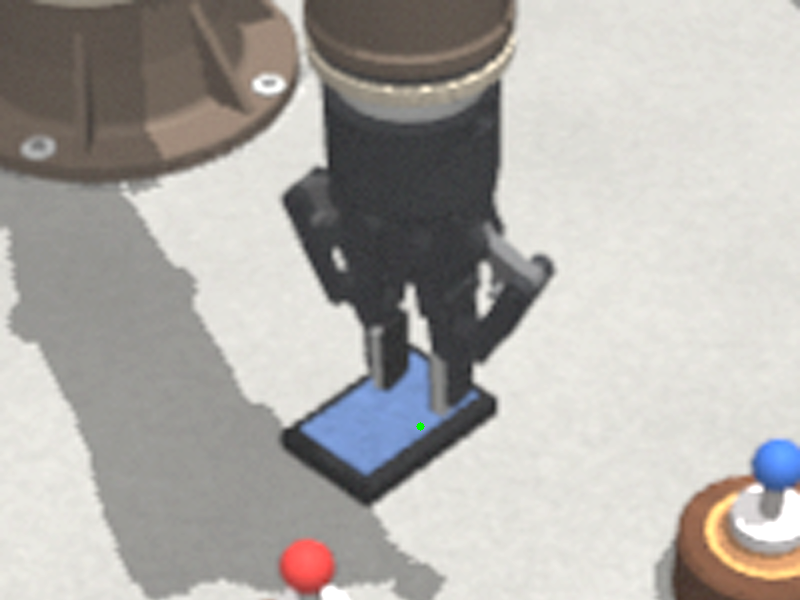

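```bash
python3 - <<'E'
from h import *
from scipy.optimize import least_squares
im=cv2.imread("pics/top0.png")[:,:,::-1]
h=cv2.cvtColor(im,cv2.COLOR_RGB2HSV); S=h[...,1];V=h[...,2].astype(int)
for C,uv in(((.5655,-.1114),(360,251)),((.592,.1408),(228,238))):
    w=np.zeros(V.shape,bool); w[uv[1]-40:uv[1]+45,uv[0]-40:uv[0]+45]=1
    m=w&(S<60)&(V<95); ys,xs=np.nonzero(m)
    P=np.array([ray("top",q,0) for q in zip(xs,ys)])-C
    a=np.arctan2(P[:,1],P[:,0]); r=np.hypot(*P.T)
    print(len(xs),np.median(V[w&(S<60)]))
    b=[];
    for k in np.unique((a/.1).astype(int)):
        i=np.where((a/.1).astype(int)==k)[0]; j=i[r[i].argmax()]
        if len(i)>2: b.append(P[j])
    b=np.array(b); f=least_squares(lambda c:np.hypot(*(b-c).T)-.046,[0,0],loss='soft_l1',f_scale=.002); print(f.x/.04, abs(f.fun).mean(),len(b))
print("tip mid ray", [ (z,ray("scene",(305,190),z).round(4)) for z in(.07,.09,.11,.13,.15)], "shadow",ray("scene",(310,236),0))
E
```

```text
228 127.0
[-0.11264546 -0.13673409] 0.001225065186915129 30
298 128.0
[-0.07061181 -0.15840815] 0.0011911934440630232 29
tip mid ray [(0.07, array([0.4556, 0.0129])), (0.09, array([0.4757, 0.0038])), (0.11, array([ 0.4958, -0.0052])), (0.13, array([ 0.5159, -0.0143])), (0.15, array([ 0.536 , -0.0234]))] shadow [ 0.51836881 -0.00676503]
```

View pics/scene3.png

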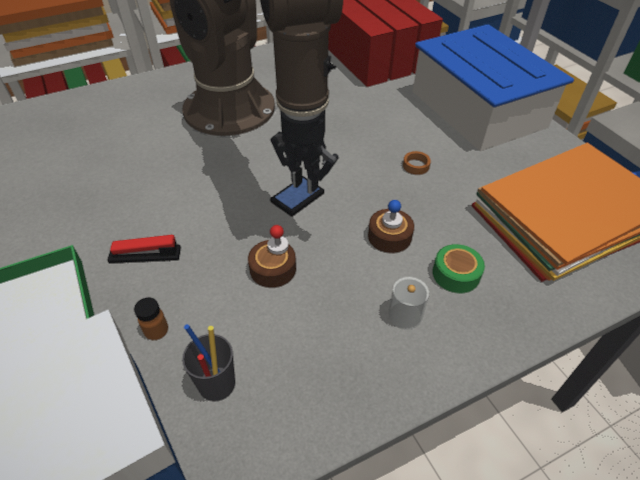

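```bash
python3 -m inch '[[[2.5,0,1.2],[0,0,0],30],[[5,0,2.4],[0,0,0],30],[[5,0,2.4],[0,0,0],30],[[5,0,2.4],[0,0,0],30]]'
cat > look.py <<'E'
import sys
from h import *
from rig import readout
k=sys.argv[1]
s=readout.get_state(); p=proj("scene",s["ee_pos"]);print(s["time"],s["ee_pos"],s["contact_force"].round(1),p)
im=cams.grab_frame("scene")[:,:,::-1]; cv2.imwrite(f"pics/scene{k}.png",im)
c=im[150:300,220:360]
c=cv2.resize(c,None,fx=4,fy=4,interpolation=cv2.INTER_CUBIC); c=cv2.convertScaleAbs(c,alpha=1.5,beta=20)
cv2.circle(c,tuple(((p-[220,150])*4).astype(int)),3,(0,255,0),-1); cv2.imwrite(f"pics/z{k}.png",c)
E
python3 look.py 4
```

```text
time: 3.6
ee_pos: [0.5177, -0.0303, 0.0523]
eef_rot: [0.803, 1.416, -0.8]
contact_force: [-0.2, -0.0, -0.1]
finger_gap: 0.3
3.6 [ 0.51771797 -0.03031107  0.05232554] [-0.2 -0.  -0.1] [298.91001513 221.92318526]
```

View pics/z4.png

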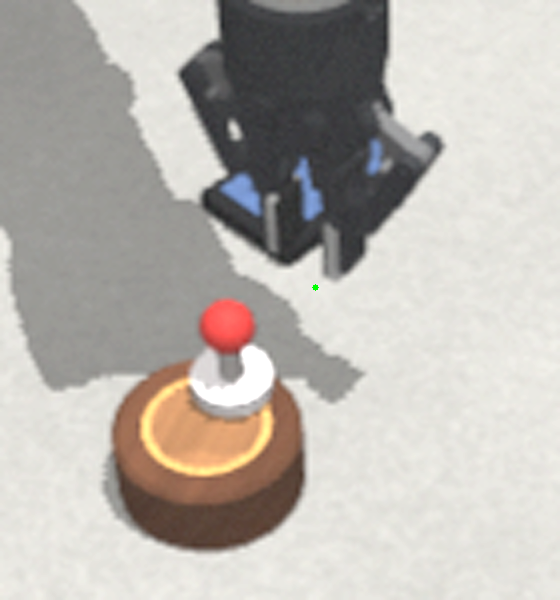

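```bash
python3 - <<'E'
from h import *
# last-finger (right/far +y?) tip & shadow corner in scene3, scene4
for k in(3,4):
    im=cv2.imread(f"pics/scene{k}.png"); c=im[150:270,260:350]; c=cv2.resize(c,None,fx=8,fy=6.67 if 0 else 6,interpolation=cv2.INTER_CUBIC)[:, :]; 
    cv2.imwrite(f"pics/w{k}.png",cv2.convertScaleAbs(cv2.resize(im[160:260,265:345],None,fx=6,fy=6,interpolation=cv2.INTER_CUBIC),alpha=1.6,beta=20))
a=cv2.imread("pics/w3.png");b=cv2.imread("pics/w4.png");cv2.imwrite("pics/w.png",cv2.resize(np.hstack([a,b]),(800,500)))
E
```

```text
(no output)
```

View pics/w.png

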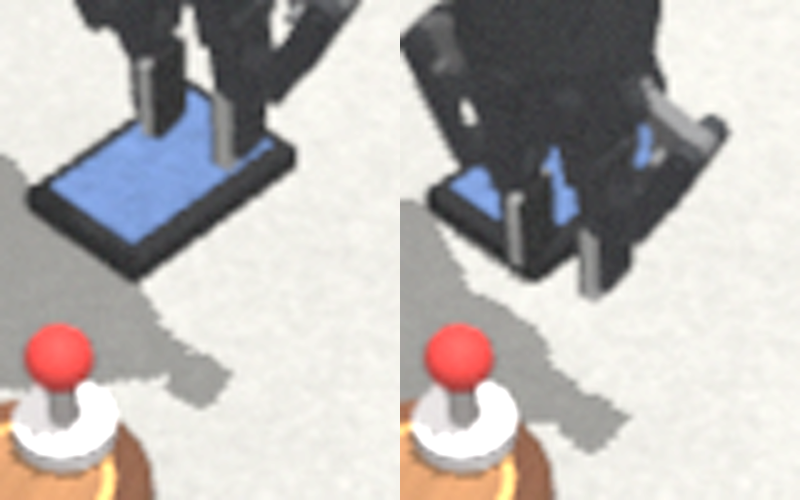

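```bash
python3 - <<'E'
from h import *
from scipy.optimize import least_squares
E=[np.array([.5052,-.0095,.102]),np.array([.5177,-.0303,.0523])]
tip=[(304.2,189.8),(298.2,215.6)]; sh=[(308.4,238),(307,246.6)]
S=[ray("scene",s,0) for s in sh]; print(S)
def f(p):
    o=p[:3]; l=p[3:]; r=[]
    for e,t,s in zip(E,tip,S):
        P=e+o; r+=list(proj("scene",P)-t); r+=list((P[:2]+P[2]*l-s)*500)
    return np.array(r)
for w in (0,):
    q=least_squares(f,[0,0,0,0,0]); print(q.x.round(4),q.fun.round(2)); J=q.jac; print(np.sqrt(np.diag(np.linalg.inv(J.T@J))).round(4))
for dz in(-.014,0,.01,.02,.03):
    print(dz,[(ray("scene",t,e[2]+dz)-e[:2]).round(4) for e,t in zip(E,tip)])
E
```

```text
[array([ 0.521982 , -0.0121979]), array([ 0.5422077 , -0.02505445])]
[ 0.0265 -0.0116  0.0456 -0.0522  0.0945] [ 0.94 -0.61  1.02  2.52  0.34  0.5  -1.54 -3.8 ]
[0.0069 0.0033 0.0074 0.0525 0.0237]
-0.014 [array([-0.0327,  0.013 ]), array([-0.0296,  0.0117])]
0 [array([-0.0186,  0.0067]), array([-0.0168,  0.0062])]
0.01 [array([-0.0086,  0.0022]), array([-0.0076,  0.0023])]
0.02 [array([ 0.0015, -0.0023]), array([ 0.0016, -0.0016])]
0.03 [array([ 0.0116, -0.0068]), array([ 0.0107, -0.0055])]
```

```bash
python3 - <<'E'
from h import *
for uv in((292,215),(323,190),(300,178),(271,197)): print(ray("scene",uv,0.01).round(3))
E
python3 -m inch '[[[2,0,0],[0,0,0],30],[[3.2,0,0],[0,0,0],30],[[3.2,0,0],[0,0,0],30]]'; python3 look.py 5
```

```text
[ 0.455 -0.019]
[0.413 0.076]
[0.353 0.047]
[ 0.383 -0.037]
time: 4.03
ee_pos: [0.5164, -0.0306, 0.0185]
eef_rot: [0.802, 1.419, -0.802]
contact_force: [0.1, 0.4, -0.3]
finger_gap: 0.302
4.025 [ 0.51641593 -0.03062947  0.01848161] [ 0.1  0.4 -0.3] [298.98085513 233.07813607]
```

View pics/z5.png

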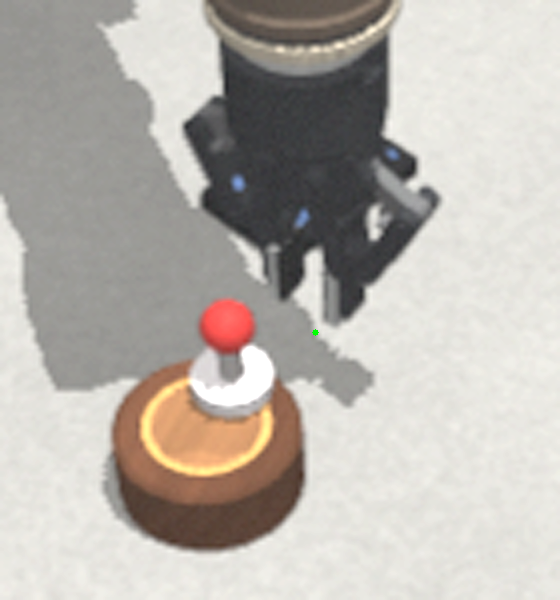

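```bash
python3 - <<'E'
from h import *
S=ray("scene",(309.5,247.5),0);print(S)
for z in(.05,.08,.1,.12,.14): print(z,ray("scene",(328,201),z).round(4),(S+z*np.array([.1,.15])).round(4))
print([ (dz,(ray("scene",(220+315/4-.3,150+308/4),.0185+dz)-[.5164,-.0306]).round(4)) for dz in(-.014,0,.01,.02,.03)])
E
python3 -m inch '[[[1,0,0],[0,0,0],30],[[1.6,0,0],[0,0,0],30],[[1.6,0,0],[0,0,0],30]]'
```

```text
[ 0.5466896  -0.02152275]
0.05 [0.4874 0.0504] [ 0.5517 -0.014 ]
0.08 [0.5154 0.0356] [ 0.5547 -0.0095]
0.1 [0.5341 0.0258] [ 0.5567 -0.0065]
0.12 [0.5527 0.0159] [ 0.5587 -0.0035]
0.14 [0.5714 0.0061] [ 5.607e-01 -5.000e-04]
[(-0.014, array([-0.0283,  0.0114])), (0, array([-0.016 ,  0.0062])), (0.01, array([-0.0073,  0.0025])), (0.02, array([ 0.0015, -0.0013])), (0.03, array([ 0.0103, -0.005 ]))]
time: 4.45
ee_pos: [0.5164, -0.031, 0.0021]
eef_rot: [0.802, 1.419, -0.803]
contact_force: [0.4, -0.1, 0.0]
finger_gap: 0.299
```

With the TCP reading 2 mm there's no contact, so the tips really are above the reported TCP. I'll find the exact offset with a gentle touch on the bare desk.

```bash
python3 -m inch '[[[0.8,0,0],[0,0,0],30],[[1.2,0,0],[0,0,0],30],[[1.2,0,0],[0,0,0],30]]'; python3 -m inch '[[[0.2,0,0],[0,0,0],30],[[0.2,0,0],[0,0,0],30]]'; python3 -m inch '[[[0.2,0,0],[0,0,0],30],[[0.2,0,0],[0,0,0],30]]'
```

```text
time: 4.82
ee_pos: [0.5165, -0.031, -0.0098]
eef_rot: [0.802, 1.418, -0.803]
contact_force: [0.7, -0.9, -0.7]
finger_gap: 0.298
time: 5.08
ee_pos: [0.5168, -0.031, -0.0114]
eef_rot: [0.802, 1.418, -0.802]
contact_force: [0.2, 0.1, -0.5]
finger_gap: 0.299
time: 5.32
ee_pos: [0.5168, -0.0309, -0.0135]
eef_rot: [0.802, 1.418, -0.802]
contact_force: [0.5, -0.0, -0.0]
finger_gap: 0.3
```

```bash
for i in 1; do python3 -m inch '[[[0.15,0,0],[0,0,0],30],[[0.15,0,0],[0,0,0],30]]'; done;  python3 -m inch '[[[0.15,0,0],[0,0,0],30],[[0.15,0,0],[0,0,0],30]]'; python3 look.py 6
```

```text
time: 5.58
ee_pos: [0.5167, -0.031, -0.015]
eef_rot: [0.802, 1.418, -0.802]
contact_force: [0.3, 0.4, 0.3]
finger_gap: 0.303
time: 5.82
ee_pos: [0.5167, -0.031, -0.0165]
eef_rot: [0.802, 1.418, -0.802]
contact_force: [0.2, -0.5, -0.1]
finger_gap: 0.299
5.825 [ 0.51673699 -0.03101692 -0.01648819] [ 0.2 -0.5 -0.1] [299.35856341 244.56403651]
```

View pics/z6.png

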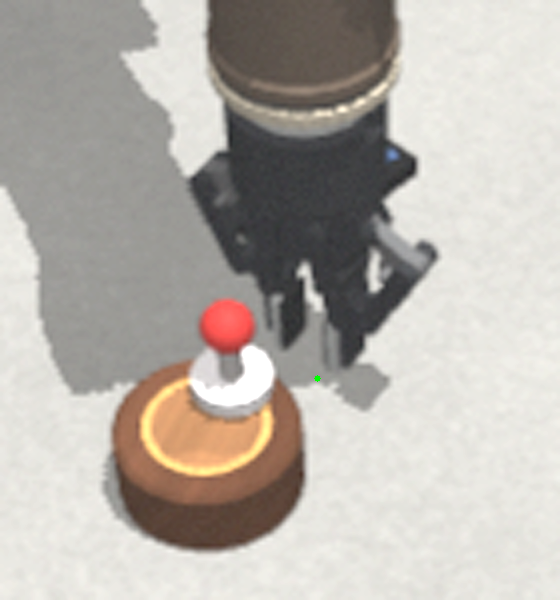

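```bash
python3 -m inch '[[[0.15,0,0],[0,0,0],30],[[0.15,0,0],[0,0,0],30]]'; python3 -m inch '[[[0.15,0,0],[0,0,0],30],[[0.15,0,0],[0,0,0],30]]'
```

```text
time: 6.12
ee_pos: [0.5167, -0.031, -0.018]
eef_rot: [0.802, 1.418, -0.802]
contact_force: [-0.2, 1.3, 0.3]
finger_gap: 0.299
time: 6.38
ee_pos: [0.5168, -0.031, -0.0195]
eef_rot: [0.802, 1.418, -0.802]
contact_force: [-0.8, 1.0, 0.4]
finger_gap: 0.301
```

```bash
python3 -m inch '[[[0.15,0,0],[0,0,0],30],[[0.15,0,0],[0,0,0],30]]'
```

```text
time: 6.62
ee_pos: [0.5169, -0.031, -0.0207]
eef_rot: [0.803, 1.418, -0.802]
contact_force: [-0.4, 0.1, 4.4]
finger_gap: 0.302
```

```bash
python3 -m inch '[[[-3,0,0],[0,0,0],30],[[-4.8,0,0],[0,0,0],30],[[-4.8,0,1.5],[0,0,0],30],[[-4.8,0,3],[0,0,0],30],[[-4.8,0,3],[0,0,0],30]]'; python3 look.py 7; python3 - <<'E'
from rig import readout
import numpy as np
from scipy.spatial.transform import Rotation as Ro
s=readout.get_state();R=Ro.from_rotvec(s["eef_rot"]).as_matrix();print(R.round(3))
for nm,t in(("stamp",[.554,-.0922]),("centre",[.5655,-.1114])):
    d=np.array(t+[0])-s["ee_pos"]; d[2]=.027-s["ee_pos"][2]; print(nm,(R.T@d*100).round(2))
E
```

```text
time: 7.25
ee_pos: [0.5326, -0.0587, 0.0265]
eef_rot: [0.803, 1.417, -0.805]
contact_force: [0.9, 0.3, 0.1]
finger_gap: 0.3
7.25 [ 0.53261167 -0.05871102  0.02645783] [0.9 0.3 0.1] [289.53376919 240.24400447]
[[-0.001  0.858  0.513]
 [-0.     0.513 -0.858]
 [-1.    -0.001 -0.   ]]
stamp [-0.07  0.12  4.08]
centre [-0.07  0.12  6.32]
```

View pics/z7.png

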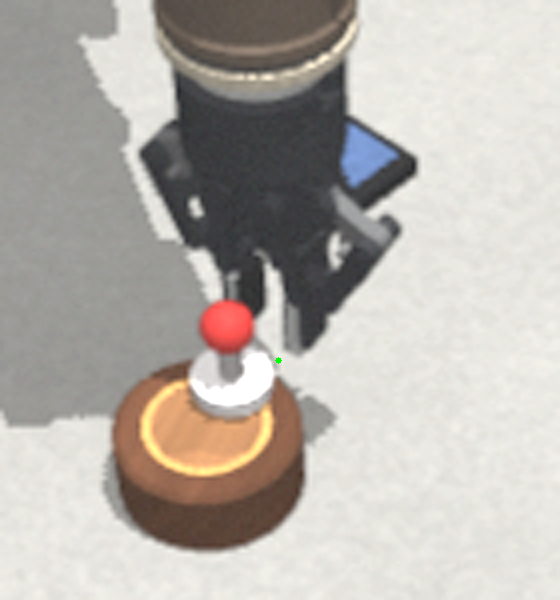

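```bash
python3 -m inch '[[[0,0.1,0.4],[0,0,0],30],[[0,0.1,0.8],[0,0,0],30],[[0,0.1,1.0],[0,0,0],30],[[0,0.1,1.15],[0,0,0],30],[[0,0.1,1.3],[0,0,0],30],[[0,0.1,1.45],[0,0,0],30],[[0,0.1,1.6],[0,0,0],30],[[0,0.1,1.75],[0,0,0],30],[[0,0.1,1.9],[0,0,0],30],[[0,0.1,2.0],[0,0,0],30]]'; python3 look.py 8
```

```text
time: 8.55
ee_pos: [0.5434, -0.0734, 0.0271]
eef_rot: [0.802, 1.418, -0.802]
contact_force: [-0.1, -0.1, 0.0]
finger_gap: 0.302
8.55 [ 0.54341651 -0.07338328  0.02707897] [-0.1 -0.1  0. ] [284.98463642 246.10839119]
```

View pics/z8.png

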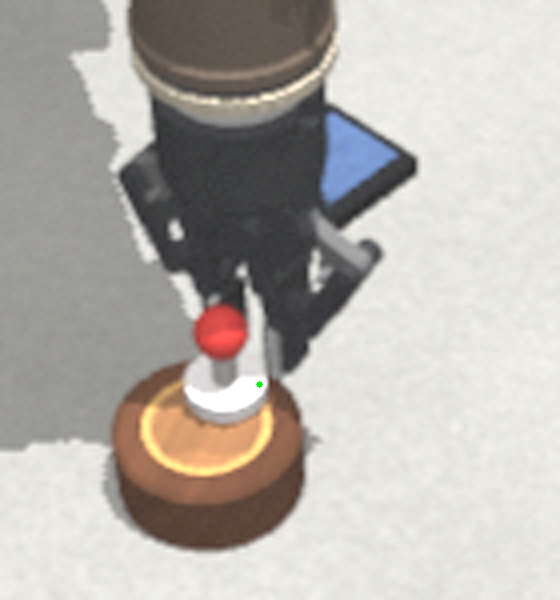

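The stamp slid a few millimetres and is still upright: the ball moved from (227,326) to (220,332) in the crop. I'll continue.

```bash
python3 -m inch '[[[0,0,0.15],[0,0,0],30],[[0,0,0.3],[0,0,0],30],[[0,0,0.45],[0,0,0],30],[[0,0,0.6],[0,0,0],30],[[0,0,0.75],[0,0,0],30],[[0,0,0.9],[0,0,0],30],[[0,0,1.05],[0,0,0],30],[[0,0,1.2],[0,0,0],30],[[0,0,1.2],[0,0,0],30]]'; python3 look.py 9
cat > meas.py <<'E'
import sys
from h import *
im=cv2.imread(sys.argv[1])[:,:,::-1]; n="top" if "top" in sys.argv[1] else "scene"
m=masks(im); c=proj(n,[.5655,-.1114,.05]).astype(int)
w=np.zeros(im.shape[:2],bool); w[c[1]-35:c[1]+30,c[0]-28:c[0]+28]=1
for k,z in(("red",.087),("white",.055),("brass",.04)):
    q=(m[k]&w).astype(np.uint8); K,l,st,_=cv2.connectedComponentsWithStats(q)
    if k!="brass": q=(l==1+st[1:,4].argmax())
    ys,xs=np.nonzero(q); P=np.array([ray(n,p,z) for p in zip(xs,ys)],np.float32)
    print(k,len(xs),"centroid",(1000*P.mean(0)).round(1),"enc",cv2.minEnclosingCircle(P*1000))
E
python3 meas.py pics/scene9.png; python3 meas.py pics/scene0.png
```

```text
time: 9.72
ee_pos: [0.5497, -0.0838, 0.0271]
eef_rot: [0.802, 1.417, -0.802]
contact_force: [-0.7, 0.7, -0.2]
finger_gap: 0.305
9.725 [ 0.54970883 -0.08381523  0.02711839] [-0.7  0.7 -0.2] [281.41574646 250.01390681]
red 116 centroid [ 559.6 -106. ] enc ((559.7542114257812, -105.62940979003906), 14.538050651550293)
white 114 centroid [ 571.  -108.1] enc ((564.3938598632812, -107.7504653930664), 19.105989456176758)
brass 269 centroid [ 578.5 -116.9] enc ((568.7677001953125, -113.05850982666016), 30.97209358215332)
red 108 centroid [551.6 -91.2] enc ((551.4495849609375, -91.02792358398438), 13.884720802307129)
white 143 centroid [559.  -88.5] enc ((553.2068481445312, -91.20672607421875), 20.363012313842773)
brass 377 centroid [ 569.9 -116.4] enc ((564.3111572265625, -111.10585021972656), 31.46792984008789)
```

View pics/z9.png

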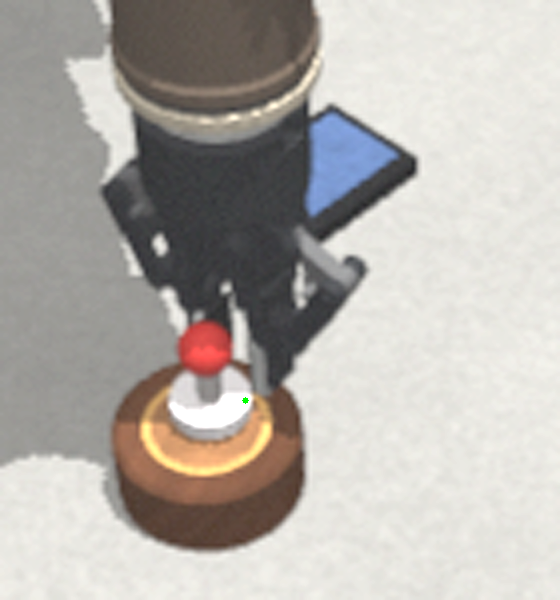

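```bash
python3 -m inch '[[[0,0,0.15],[0,0,0],30],[[0,0,0.3],[0,0,0],30],[[0,0,0.45],[0,0,0],30],[[0,0,0.55],[0,0,0],30],[[0,0,0.55],[0,0,0],30],[[0,0,0.55],[0,0,0],30]]'; python3 look.py 10;python3 meas.py pics/scene10.png
python3 -m inch '[[[0,0,-1],[0,0,0],30],[[0,0,-4],[0,0,0],30],[[-3,0,-8],[0,0,0],30],[[-8,0,-12],[0,0,0],30],[[-12,0,-16],[0,0,0],30],[[-14,3,-20],[0,0,0],30],[[-14,8,-22],[0,0,0],30],[[-14,12,-22],[0,0,0],30]]'
python3 - <<'E'
from h import *
ims=[]
for n,c,r in(("scene",(270,250),38),("top",(360,251),38)):
    im=cams.grab_frame(n); cv2.imwrite(f"pics/{n}11.png",im[:,:,::-1]); ims.append(crop(im,c,r,5))
cv2.imwrite("pics/c11.png",np.hstack(ims))
E
python3 meas.py pics/scene11.png;python3 meas.py pics/top11.png
```

```text
time: 10.52
ee_pos: [0.5525, -0.0884, 0.0271]
eef_rot: [0.802, 1.418, -0.802]
contact_force: [0.3, 0.4, -0.6]
finger_gap: 0.301
10.525 [ 0.55248658 -0.08841576  0.02711818] [ 0.3  0.4 -0.6] [279.82715389 251.76035529]
red 114 centroid [ 563.  -110.7] enc ((562.7408447265625, -110.87297058105469), 14.449868202209473)
white 117 centroid [ 573.6 -112.3] enc ((569.41064453125, -112.06314849853516), 18.977529525756836)
brass 207 centroid [ 580.9 -117.5] enc ((567.3598022460938, -112.6794204711914), 30.27970314025879)
time: 11.58
ee_pos: [0.5417, 0.1664, 0.1675]
eef_rot: [0.8, 1.42, -0.797]
contact_force: [0.5, 0.1, 0.5]
finger_gap: 0.299
red 118 centroid [ 563.  -110.7] enc ((562.7408447265625, -110.87297058105469), 14.449868202209473)
white 145 centroid [ 570.6 -109.3] enc ((564.918212890625, -111.03424835205078), 19.40774154663086)
brass 285 centroid [ 574.3 -112.7] enc ((564.4220581054688, -110.65125274658203), 31.729629516601562)
red 37 centroid [ 569.8 -111.5] enc ((565.5940551757812, -111.79830169677734), 11.744460105895996)
white 1531 centroid [ 590.9 -109.7] enc ((572.7188720703125, -110.35086059570312), 80.89265441894531)
brass 432 centroid [ 567.5 -110.4] enc ((566.518798828125, -111.60893249511719), 31.7324275970459)
```

View pics/c11.png

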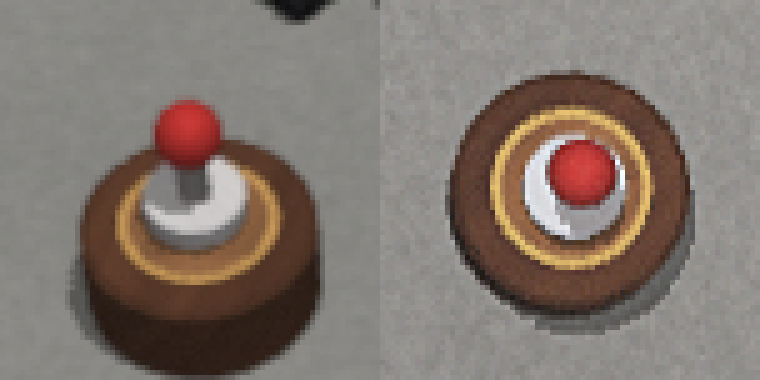

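View pics/top11.png

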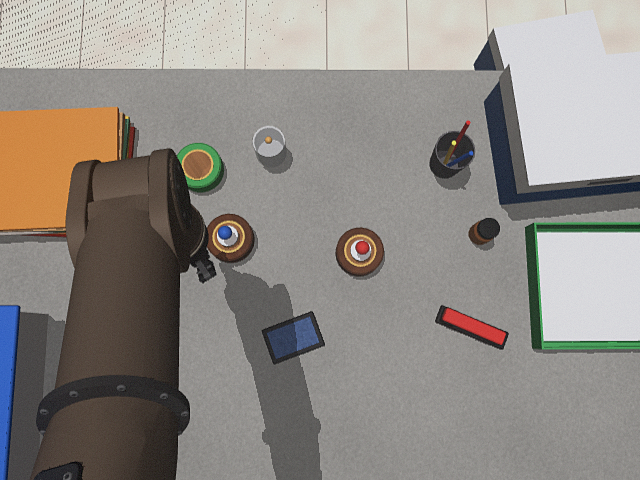

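```bash
python3 -m inch '[[[-4,0,0],[0,0,0],30],[[-4,0,0],[0,0,0],30],[[-4,0,0],[0,0,0],30]]'
python3 - <<'E'
from h import *
im=cams.grab_frame("scene"); cv2.imwrite("pics/scene12.png",im[:,:,::-1])
for f in(0,12):
    m=masks(cv2.imread(f"pics/scene{f}.png")[:,:,::-1])["blue"]; w=m[190:225,375:415]; ys,xs=np.nonzero(w); print(f,len(xs),xs.mean()+375,ys.mean()+190)
from rig import workorder,readout
print(readout.get_state()["time"])
E
python3 meas.py pics/scene12.png
```

```text
time: 12.05
ee_pos: [0.5411, 0.1619, 0.2067]
eef_rot: [0.802, 1.418, -0.802]
contact_force: [-0.8, -0.2, -0.6]
finger_gap: 0.3
0 100 394.36 205.11
12 100 394.36 205.11
12.1
red 117 centroid [ 562.9 -110.7] enc ((562.7408447265625, -110.87297058105469), 14.449868202209473)
white 144 centroid [ 570.7 -109.4] enc ((564.9415283203125, -111.13036346435547), 19.311925888061523)
brass 283 centroid [ 574.2 -112.4] enc ((564.32958984375, -110.51510620117188), 31.69137191772461)
```

View pics/scene12.png

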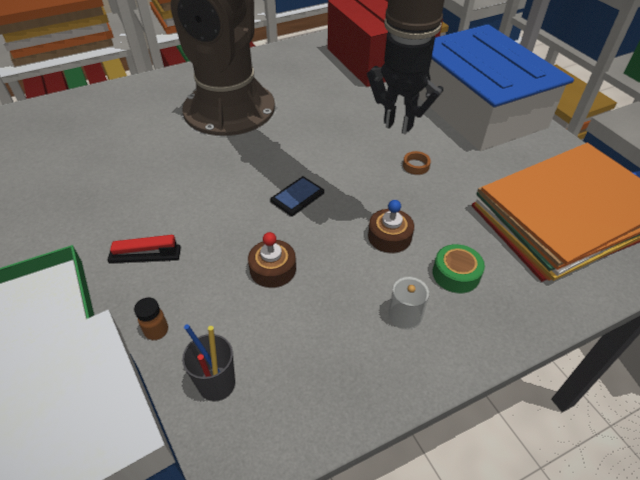

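The red stamp stands upright and centred in its ring, with its ball at (269,239). The blue stamp hasn't moved, and the gripper is clear at (405,110).

```bash
python3 -c "
from rig import workorder; print(workorder.sign_off())"
```

```text
the job is handed in; nothing more can be done
None
```

The red stamp now stands upright, centred in its brass ring to within about 1 mm, and I handed the job in at about 12.1 s. I slid it about 22 mm across the plinth by pushing low on its disc with two slightly open fingertips, at roughly 12 mm/s. The force reading never rose above noise during the push.

**Last checks:**
- **Centring:** in the scene view the disc and ring centres differ by about 0.9 mm. In the top view the ball and ring centres differ by about 1 mm.
- **Blue stamp:** its ball is at the same pixel position as at the start.
- **Other objects:** I only compared the rest of the desk by eye, and nothing looks moved.
- **Gripper:** it stands clear, touching nothing.

**One disagreement:** the fingertips turned out to be about 20 mm above the reported tool position at 30 % opening, not 14 mm ahead of it. I confirmed this in the images and by touching the bare desk lightly (about 4 N), then set the push height to match.

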